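# Sort the strays and show the sample plate's notched end to the label reader

## Robot

A 7-joint arm with a two-finger parallel gripper is mounted at the origin on the work surface. World frame = base frame: x ahead of the robot, y to its left, z up, the work surface at z = 0. Lengths are in m, angles in degrees, forces in N, time in s.
With the tool pointing down it reaches from about 0.425 to 1.025 m from the base axis. Payload 9.4 kg.
Tool frame: the origin (TCP) lies between the finger pads; the fingertips stand 25 mm ahead of it and the grasp point (between the pads) lies 6 mm ahead of it; y points along the fingers, z is the direction in which the jaws open and shut, and the axes are right-handed (so a half turn about y gives the same grasp; the last joint's range is limited). The gripper opens to 85 mm and grips with 20 to 120 N. Pads are 22 mm wide; open, the fingers measure 114 mm over their backs; the gripper's body (76 mm by 85 mm) begins 54 mm behind the grasp point. The pads swing forward as they close: fully open they stand 13 mm farther back than shut.
Start: joints at [-69.712, 34.337, -0.143, 91.639, 0.103, 54.024, -4.572], TCP at [0.303, 0.659, 0.256] pointing down, gripper open.
Joint ranges: [-147.43, 147.43], [-19.82, 112.94], [-74.19, 73.91], [6.32, 146.72], [-59.91, 239.91], [6.04, 106.73], [-150.56, 150.56]. Speed limits (degrees/s): [127.2, 127.2, 172.46, 172.46, 180, 180, 180].

## Interface

Orientations are given as a 3x3 rotation matrix whose columns are the frame's x, y, z axes.
In Python, from workcell import arm gives the robot as it stands. The module is installed in compiled form; this text tells all that it offers.
- The arm moves only by the tool move_arm, never from a script. Its argument "commands" is a list of rows, each a list of 4 numbers: the shift along the tool's x, y, z in units of 40 mm (1.0 is 40 mm), then the turn about the tool's y in units of 8 degrees (1.0 is 8 degrees). A call has 1 to 5 rows; each row is the pose to reach, as a shift and turn from the pose commanded when the call began, along the tool's axes at that moment; what a row does not reach only later rows make up. A row lasts 1/10 s, in which the tool goes at most 50 mm and 8.59 degrees, less where a joint would pass 70% of its speed; a pose out of reach is approached as far as the arm can. A call with a gripper value outside its range is refused whole. "jaw" is the closure, from 0 (fully open) to 1 (shut), set as the call begins (left out, the last holds). The fingers move at their own pace and stop on an object; "grip_force" is the grip in N (left out, the last holds). Time passes only in rows, so rows that repeat a pose let the fingers close. It gives the time, the measured TCP pose, the force and the opening at its end, in the units of the state.
- arm.state(): the state, without advancing time (a new reading comes with each control period).
- arm.camera(name): name is "scene" or "top" or "wrist"; returns a dict with "image" (384x512x3 uint8, red, green, blue), "fx", "fy", "cx", "cy" (pixels), "k1" (the pictures are not rectified: a ray, as slopes to the right and down, at radius r is drawn at 1 + k1 r^2 times it, then the intrinsics apply), "R" (3x3) and "t" (3): a world point X has camera coordinates R X + t. Camera axes: x right, y down, z forward; pixel columns grow to the right and rows downward; lengths in m; the calibration is good to about 2 mm. A picture is of the moment at which its call begins. There is no depth.
- arm.hand_in(): hands the job in, once; it reports no verdict.
The state is a dict: "time": time; "joints": joint angles; "joint_vel": joint speeds; "joint_torque": joint torques, N m; "ee_pos": TCP position; "eef_rot": TCP orientation; "force": force on the tool from outside, world axes, zero at the start; "moment": the same for the moment, N m; "opening": opening from 0.0 (shut) to 1.0 (fully open).
Only numpy, scipy, OpenCV 4.12 (cv2) and the standard library are available. Lean on these libraries where they do the work, as an engineer would, in place of code of your own. Each camera call takes 0.05 s, during which the arm holds its last target.

## Task

First clear the sample pad: put the loose gold cap in the box that holds gold caps and the loose red stick in the box that holds red sticks. Then pick up the clear sample plate, find its frosted label end by the small notch cut in one corner of that end, and hold the plate level, label face up, with the middle of the frosted end about 6 cm above the reader's lit square and pointing straight towards the reader's post. Finish while still holding it there, steady and touching nothing but the gripper; leave the cup, tape roll, jar and brush where they are.

Things in the scene. Friction and masses are not known exactly. Their poses are not given: they have to be found in the camera images.
- plate_center (a point): Centre (half-way up) of the sample plate, a loose clear acrylic plate 120 x 40 x 6 mm, 40 g, lying flat on the pad label face up. x axis: along its length towards the frosted end; y: across its 40 mm width; z: up out of the label face. The frosted whitish end is the last 36 mm at +x; a 12 x 12 mm notch is cut out of that end's corner at -y; a small white paper label lies on top of it. It can be gripped across its 40 mm width anywhere along the clear part or its middle.
- plate_label (a point): The middle of the plate's frosted end, half-way through the thickness: 42 mm from the plate's centre along its +x. Axes as the plate.
- plate_clear_end (a point): The middle of the plate's opposite, clear end edge, 60 mm from the centre along -x. Axes as the plate.
- cap_center (a point): Centre (half-way up) of the loose gold cap, an upright cylinder 26 mm in diameter and 34 mm tall, 30 g, standing on the pad.
- stick_center (a point): Centre (half-way up) of the loose stick, a square bar 80 x 18 x 18 mm, 35 g, dark red with a 22 mm gold end at -x, lying on the pad along its x axis.
- pad: Fixed dark grey sample pad, 160 x 340 mm, 3 mm thick. The plate lies in its middle, the cap and the stick near its two ends (either way round). Origin under its centre, long side along its y.
- cap_box: Fixed open gold cardboard box, 150 mm (x) x 170 mm (y), 45 mm tall, walls 4 mm, floor 4 mm above the table. A row of gold caps fills the 36 mm by the +x wall, packed up to 40 mm above the table; the rest is free. Origin under its centre on the table.
- stick_box: The same box for sticks: a row of red sticks fills the 36 mm by the +x wall. Origin under its centre on the table; axes as cap_box.
- cap_box_in (a point): Middle of the free part of cap_box's floor (106 mm in x by 162 mm in y), 4 mm above the table.
- stick_box_in (a point): Middle of the free part of stick_box's floor, 4 mm above the table.
- read_spot (a point): Centre of the 40 mm pale green lit square on top of the label reader's base, 12 mm above the table. x axis: horizontally towards the reader's post; z up. The base is 200 x 120 mm, 12 mm thick, from x -65 to +135 mm; the white post and head stand from x +75 mm on, up to 180 mm above the table. Nothing is above the square itself.
- reader: The fixed label reader: grey base, white post and head. Origin on the table under the lit square; axes as read_spot.
- plate: The sample plate as a body, origin at the centre of its underside, 3 mm below plate_center. Axes as plate_center.
- cap: The loose cap's body, origin at its underside.
- stick: The loose stick's body, origin at the middle of its underside.
- cup: Bystander, not to be moved: open steel cup, 64 mm across, 75 mm tall. Origin at its underside, on the table.
- tape: Bystander, not to be moved: roll of tan packing tape lying flat, 84 mm across, 24 mm tall. Origin at its underside, on the table.
- jar: Bystander, not to be moved: white jar with green lid, 60 mm across, 90 mm tall. Origin at its underside, on the table.
- brush: Bystander, not to be moved: wooden-handled hand brush lying flat. Origin at its underside, on the table.

How it is judged (in metres and radians):
On the way, in this order (a step that is already met when the one before it is completed fails the run):
1. the gold cap lies in the cap box and the red stick in the stick box, both let go (x of cap_center in the frame of cap_box between -0.072 and 0.072 m and y of cap_center in the frame of cap_box between -0.082 and 0.082 m and z of cap_center in the frame of cap_box below 0.062 m and x of stick_center in the frame of stick_box between -0.072 and 0.072 m and y of stick_center in the frame of stick_box between -0.082 and 0.082 m and z of stick_center in the frame of stick_box below 0.062 m and contact force between each of cap, stick and the fingers below 0.1 N), for 0.2 s.
2. the plate is held level, label up, its frosted end over the reader's lit square and pointing at the post (horizontal distance between plate_label and read_spot below 0.02 m and z of plate_label in the frame of read_spot between 0.03 and 0.09 m and x of plate_clear_end in the frame of read_spot below -0.07 m and y of plate_clear_end in the frame of read_spot between -0.035 and 0.035 m and angle between plate_center's own z axis and vertical below 0.2 rad and contact force between plate and the fingers above 1 N and contact force between plate and reader below 0.1 N and linear speed of plate below 0.03 m/s), for 0.2 s.
At the end, for the whole second after the job is handed in: Cap and stick in their boxes, let go. Plate gripped (>1 N), still, off the reader, label up within 0.2 rad of level; frosted end's middle within 20 mm of the lit square's centre, 30-90 mm above it; clear end 70 mm or more in front of it and within 35 mm of the centre line (all of step 1 and all of step 2); the arm keeps its last pose, push and grip.
It fails at once if a bystander (cup, tape roll, jar or brush) is moved by more than 30 mm (distance of any of cup, tape, jar, brush from where it was at the start of the episode above 0.03 m).
It also fails if it takes over 72 s, if anything falls off the work surface, if the arm or the gripper's body presses on something with over 40 N, if the wrist force passes 120 N, or if a joint passes its speed limit or range.

## Working session

There is one attempt and no reset: what is moved stays moved. The work goes in short steps, Python scripts to look and compute and a tool call to move; the robot and the scene stay as the last step left them, time stands still between calls to the robot, and variables do not carry over. Pictures are saved under pics/ and viewed, and the job is handed in when it is done.

Besides the shell and the picture viewer there is one more tool, called after "Request:" as name(argument=value, ...) on one line, values as JSON. move_arm: Moves the arm, as the interface text tells. Its arguments: {"type":"object","properties":{"commands":{"type":"array","items":{"type":"array","items":{"type":"number"}}},"jaw":{"type":"number"},"grip_force":{"type":"number"}},"required":["commands"]}

```bash
mkdir -p pics
cat > h.py <<'E'
import numpy as np, cv2
from workcell import arm
def snap(n,tag):
    c=arm.camera(n); cv2.imwrite(f'pics/{tag}.png',c['image'][:,:,::-1])
    import pickle; pickle.dump(c,open(f'pics/{tag}.pkl','wb')); return c
def load(tag):
    import pickle; return pickle.load(open(f'pics/{tag}.pkl','rb'))
def ray(c,u,v):
    xd=np.array([(u-c['cx'])/c['fx'],(v-c['cy'])/c['fy']]); x=xd.copy()
    for _ in range(30): x=xd/(1+c['k1']*(x@x))
    R=np.array(c['R']);t=np.array(c['t']); return -R.T@t, R.T@np.array([x[0],x[1],1])
def at(c,u,v,z):
    o,d=ray(c,u,v); return (o+d*(z-o[2])/d[2]).round(4)
def proj(c,X):
    p=np.array(c['R'])@np.array(X)+np.array(c['t']); x=p[:2]/p[2]; x=x*(1+c['k1']*(x@x))
    return np.array([c['fx']*x[0]+c['cx'],c['fy']*x[1]+c['cy']])
def crop(tag,x0,y0,w,h,s,out):
    im=cv2.imread(f'pics/{tag}.png')[y0:y0+h,x0:x0+w]
    cv2.imwrite(f'pics/{out}.png',cv2.resize(im,None,fx=s,fy=s,interpolation=cv2.INTER_CUBIC))
E
python3 - <<'E'
from h import *
for n in('top','scene'):
    c=snap(n,n+'0'); print(n,c['fx'],c['k1'],-np.array(c['R']).T@np.array(c['t']))
print(arm.state())
E
```

```text
top 467.07608784524376 -0.02562927326750939 [ 0.41728633 -0.01027405  1.14770702]
scene 369.2989144423265 0.008049605087888193 [ 1.10474818 -0.48486029  0.5205882 ]
{'time': 0.1, 'joints': array([-69.71222193,  34.38131305,  -0.14474673,  91.67382515,
         0.1039156 ,  54.02498501,  -4.57256227]), 'joint_vel': array([ 0.02215041, -0.13319761,  0.01794949, -0.22755663,  0.06632661,
        0.01321065,  0.01331505]), 'joint_torque': array([ 5.25550262e-03, -7.77996826e+01,  1.57002646e+00, -2.58626103e+01,
        1.26778049e-02,  5.49017714e-03,  9.38525375e-06]), 'ee_pos': array([0.30261701, 0.65841817, 0.25550187]), 'eef_rot': array([[ 9.08656045e-01, -4.42728411e-04,  4.17545202e-01],
       [-4.17545409e-01, -1.32472632e-03,  9.08655092e-01],
       [ 1.50845693e-04, -9.99999025e-01, -1.38857979e-03]]), 'force': array([0.23300638, 0.67839192, 0.80754504]), 'moment': array([-0.00215849, -0.00058086,  0.0505989 ]), 'opening': 1.0009491181549133}
```

View pics/top0.png

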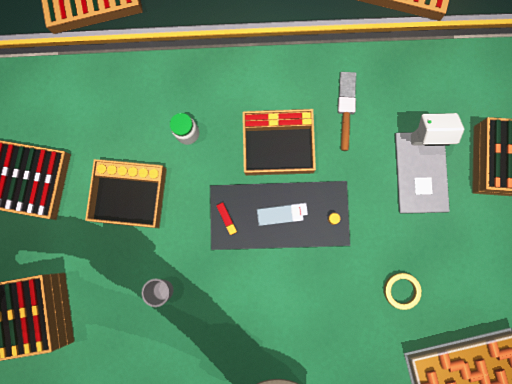

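View pics/scene0.png

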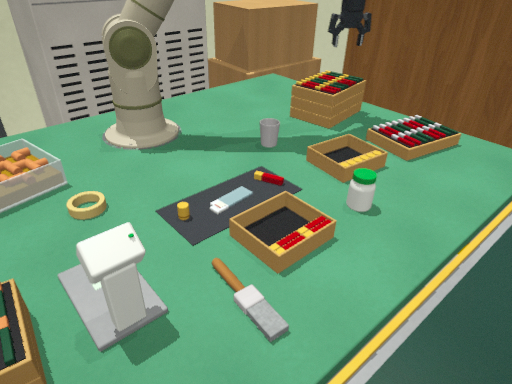

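The top view shows the gold box at about (126,193), the stick box at (280,142), the cap at (334,218), the stick at (227,218), the plate at (282,214) with its frosted end on the right, and the lit square at (424,186). I'll enlarge these areas.

Run:
```python
from h import *
crop('top0',205,175,150,80,5,'padc'); crop('top0',80,100,240,135,3,'boxc'); crop('top0',385,100,90,120,5,'readc')
```

```text
(no output)
```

View pics/padc.png

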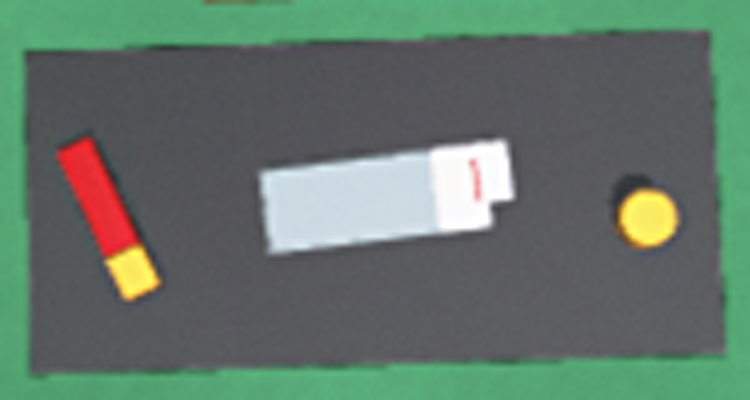

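View pics/boxc.png

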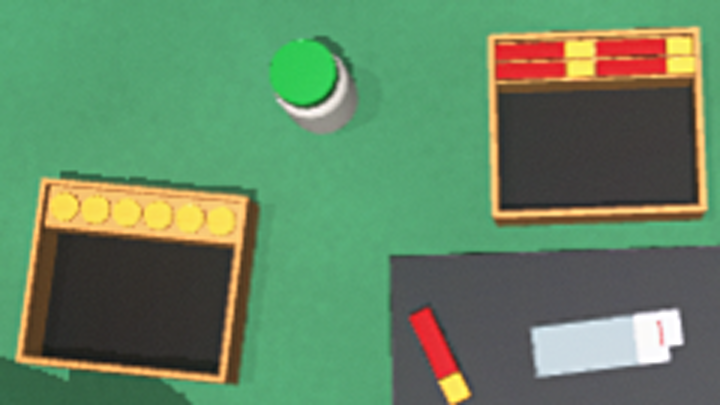

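View pics/readc.png

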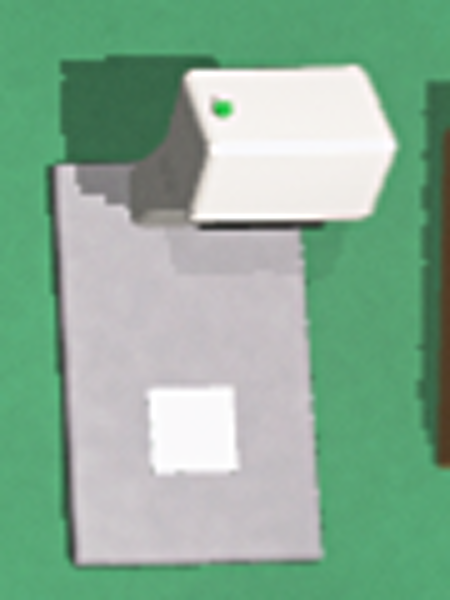

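Run:
```python
from h import *
c=load('top0')
def P(x0,y0,s,pts,z): return np.array([at(c,x0+(a+.5)/s-.5,y0+(b+.5)/s-.5,z) for a,b in pts])
def show(n,q): print(n,q[:,:2].tolist(),'mean',q[:,:2].mean(0).round(4), 'sides',np.linalg.norm(np.diff(np.vstack([q,q[:1]]),axis=0),axis=1).round(4))
def ang(a,b): d=b-a; return np.degrees(np.arctan2(d[1],d[0])).round(1)
q=P(205,175,5,[(259,171),(268,254),(0,0),(508,139)],.009)
q=P(205,175,5,[(259,171),(268,254),(492+22,227-3),(508,139)],.009);show('plate',q);print(ang(q[0],q[3]),ang(q[1],P(205,175,5,[(492,229)],.009)[0]))
q=P(205,175,5,[(57,152),(92,133),(160,284),(127,301)],.021);show('stick',q);print(ang(q[3],q[0]),ang(q[2],q[1]))
show('cap',P(205,175,5,[(648,218),(648,218)],.037))
show('pad',P(205,175,5,[(26,52),(710,31),(724,352),(32,374)],.003))
q=P(80,100,3,[(43,180),(255,198),(232,383),(17,360)],.045);show('capbox',q);print(ang(q[3],q[0]),ang(q[2],q[1]))
q=P(80,100,3,[(490,36),(699,28),(706,216),(493,223)],.045);show('stbox',q);print(ang(q[3],q[0]),ang(q[2],q[1]))
q=P(385,100,5,[(149,388),(234,387),(239,471),(153,474)],.012);show('sq',q);print(ang(q[3],q[0]),ang(q[2],q[1]))
q=P(385,100,5,[(73,563),(322,557),(56,165)],.012);show('base',q);print(ang(q[0],q[2]),ang(q[0],q[1])+90)
```

```text
plate [[0.5251, 0.0349], [0.4844, 0.0316], [0.4954, -0.0887], [0.5371, -0.0874]] mean [ 0.5105 -0.0274] sides [0.0408 0.1208 0.0417 0.1229]
-84.4 -85.4
stick [[0.5363, 0.1325], [0.5451, 0.1153], [0.4707, 0.0837], [0.463, 0.0998]] mean [0.5038 0.1078] sides [0.0193 0.0808 0.0178 0.0803]
24.0 23.0
cap [[0.4944, -0.1503], [0.4944, -0.1503]] mean [ 0.4944 -0.1503] sides [0. 0.]
pad [[0.5887, 0.1495], [0.5881, -0.1893], [0.4305, -0.1884], [0.4294, 0.149]] mean [ 0.5092 -0.0198] sides [0.3388 0.1576 0.3374 0.1593]
capbox [[0.6542, 0.4267], [0.6332, 0.2525], [0.4847, 0.2715], [0.5081, 0.4458]] mean [0.57   0.3491] sides [0.1755 0.1497 0.1759 0.1473]
-7.4 -7.3
stbox [[0.7602, 0.0598], [0.7605, -0.1096], [0.6063, -0.1088], [0.6063, 0.0609]] mean [ 0.6833 -0.0244] sides [0.1694 0.1542 0.1697 0.1539]
-0.4 -0.3
sq [[0.5903, -0.3532], [0.5895, -0.3944], [0.5482, -0.394], [0.548, -0.3523]] mean [ 0.569  -0.3735] sides [0.0412 0.0413 0.0417 0.0423]
-1.2 -0.6
base [[0.5059, -0.3109], [0.5051, -0.431], [0.7032, -0.3149]] mean [ 0.5714 -0.3523] sides [0.1201 0.2296 0.1973]
-1.2 -0.4000000000000057
```

Measured sizes match the given ones: plate 120×41, stick 80×18, boxes about 150×172, square 41. The plate's frosted end points towards -Y, heading about -85°. Next I'll write a helper that works out the moves, starting with the stick.

```bash
cat >> h.py <<'E'
def go(x,y,z,phi):
    s=arm.state(); R=s['eef_rot']; d=R.T@(np.array([x,y,z])-s['ee_pos'])/.04
    cur=np.degrees(np.arctan2(R[1,0],R[0,0])); t=-(((phi-cur)+180)%360-180)/8
    print('t',s['time'],'pos',s['ee_pos'].round(4),'phi',cur.round(1),'tilt',R[2,:2].round(4) if 0 else R[2,[0,2]].round(4),'F',s['force'].round(1),'op',round(s['opening'],3),'j',s['joints'].round(0))
    print('units',d.round(2),t.round(2))
E
python3 -c "
from h import *
go(.504,.108,.12,23.5)"
```

```text
t 0.1 pos [0.3026 0.6584 0.2555] phi -24.7 tilt [ 0.0002 -0.0014] F [0.2 0.7 0.8] op 1.001 j [-70.  34.  -0.  92.   0.  54.  -5.]
units [ 10.32   3.4  -10.4 ] -6.02
```

Request:
move_arm(commands=[[2.2,0.4,-2.2,-1.2],[4.3,0.8,-4.3,-2.2],[6,1.2,-6,-3.2],[7.5,1.6,-7.5,-4.2],[9,2,-9,-5.2]], jaw=0, grip_force=30)

```text
time: 0.6
ee_pos: [0.3889, 0.4249, 0.2196]
eef_rot: [[0.955, 0.0, -0.297], [0.297, -0.0, 0.955], [0.0, -1.0, -0.0]]
force: [2.2, 0.2, 0.3]
opening: 0.998
```

```bash
python3 -c "
from h import *
go(.504,.108,.12,23.5)"
```

```text
t 0.6 pos [0.3889 0.4249 0.2196] phi 17.3 tilt [ 0.     -0.0002] F [2.2 0.2 0.3] op 0.998 j [-44.  27. -12. 113.   9.  41.  45.]
units [ 0.4   2.49 -8.42] -0.78
```

Request:
move_arm(commands=[[0.1,0.6,-1.2,-0.4],[0.2,1.2,-2.4,-0.78],[0.3,1.8,-3.6,-0.78],[0.4,2.2,-4.8,-0.78],[0.4,2.49,-6.0,-0.78]])

```text
time: 1.1
ee_pos: [0.4708, 0.2108, 0.1222]
eef_rot: [[0.919, -0.001, -0.394], [0.394, -0.0, 0.919], [-0.001, -1.0, 0.0]]
force: [1.3, 0.1, 0.8]
opening: 1.0
```

```bash
python3 -c "
from h import *
go(.504,.108,.12,23.5)"
```

```text
t 1.1 pos [0.4708 0.2108 0.1222] phi 23.2 tilt [-0.0006  0.0002] F [1.3 0.1 0.8] op 1.0 j [-22.  32. -12. 125.  16.  24.  67.]
units [-0.25  0.06 -2.69] -0.04
```

Request:
move_arm(commands=[[0,0,-1.1,0],[-0.1,0,-2.2,0],[-0.2,0,-2.5,0],[-0.2,0,-2.5,0]])

```text
time: 1.5
ee_pos: [0.5025, 0.1146, 0.1231]
eef_rot: [[0.921, -0.001, -0.389], [0.389, -0.001, 0.921], [-0.001, -1.0, -0.001]]
force: [-0.9, 0.1, 0.9]
opening: 1.002
```

```bash
python3 -c "
from h import *
c=snap('wrist','w1');print(-np.array(c['R']).T@c['t'])
go(.504,.108,.06,23.5)"
```

```text
[0.43112596 0.08478356 0.24017698]
t 1.55 pos [0.5023 0.1168 0.1232] phi 23.1 tilt [-0.0002  0.0003] F [ 0.   0.6 -0.4] op 1.004 j [-10.  32. -13. 125.  17.  25.  76.]
units [-0.05  1.58 -0.22] -0.06
```

View pics/w1.png

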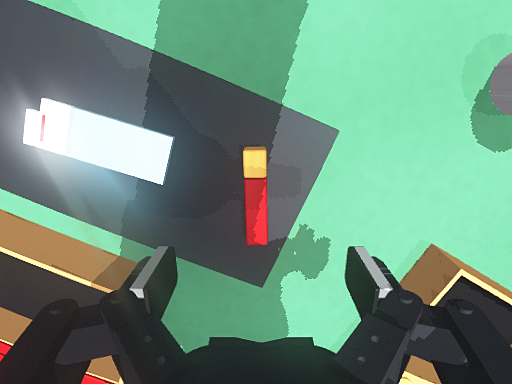

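The stick stands upright in the wrist view, from about (255,147) to (257,244), and the finger pads are near (155,270) and (370,270). I'll check its position from this view.

Run:
```python
from h import *
c=load('w1')
a=(at(c,243,147,.021)+at(c,266.5,146.5,.021))/2;b=(at(c,246,245,.021)+at(c,268.5,244,.021))/2
print(a,b,(a+b)/2,np.linalg.norm(a-b),np.degrees(np.arctan2(*(b-a)[1::-1])))
go(.5045,.108,.031,23.5)
```

```text
[0.4645 0.094  0.021 ] [0.53835 0.127   0.021  ] [0.501425 0.1105   0.021   ] 0.08088771538373424 24.07756224886437
t 1.55 pos [0.5023 0.1168 0.1232] phi 23.1 tilt [-0.0002  0.0003] F [ 0.   0.6 -0.4] op 1.004 j [-10.  32. -13. 125.  17.  25.  76.]
units [-0.04  2.31 -0.23] -0.06
```

Request:
move_arm(commands=[[-0.05,0.9,-0.2,-0.1],[-0.05,1.8,-0.2,-0.1],[-0.05,2.25,-0.2,-0.1],[-0.05,2.3,-0.2,-0.1],[-0.05,2.3,-0.2,-0.1]])

```text
time: 2.05
ee_pos: [0.5032, 0.1109, 0.0313]
eef_rot: [[0.913, -0.001, -0.409], [0.409, 0.0, 0.913], [-0.001, -1.0, 0.001]]
force: [0.3, -0.2, 0.0]
opening: 0.997
```

Request:
move_arm(commands=[[0,0,0,0],[0,0,0,0],[0,0,0,0],[0,0,0,0],[0,0,0,0]], jaw=1, grip_force=30)

```text
time: 2.55
ee_pos: [0.504, 0.1091, 0.0319]
eef_rot: [[0.914, 0.001, -0.406], [0.406, 0.0, 0.914], [0.001, -1.0, -0.0]]
force: [-0.9, -0.2, 5.5]
opening: 0.203
```

```bash
python3 -c "
from h import *
c=snap('wrist','w2');c=snap('scene','s2')
crop('s2',180,60,200,150,4,'s2c')
go(.504,.108,.10,23.5)"
```

```text
t 2.65 pos [0.5039 0.109  0.0319] phi 23.9 tilt [ 0.0008 -0.0002] F [-1.1  0.6  7.1] op 0.203 j [-14.  42.  -7. 127.  22.  12.  74.]
units [-0.01 -1.7  -0.02] 0.06
```

View pics/w2.png

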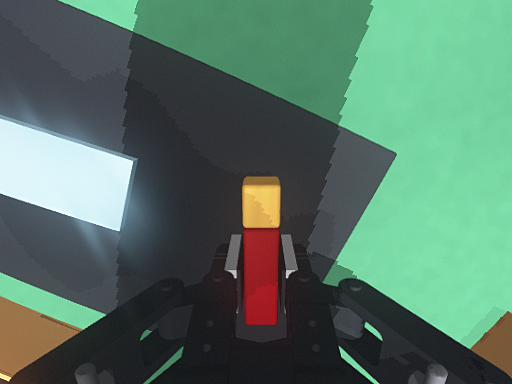

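View pics/s2c.png

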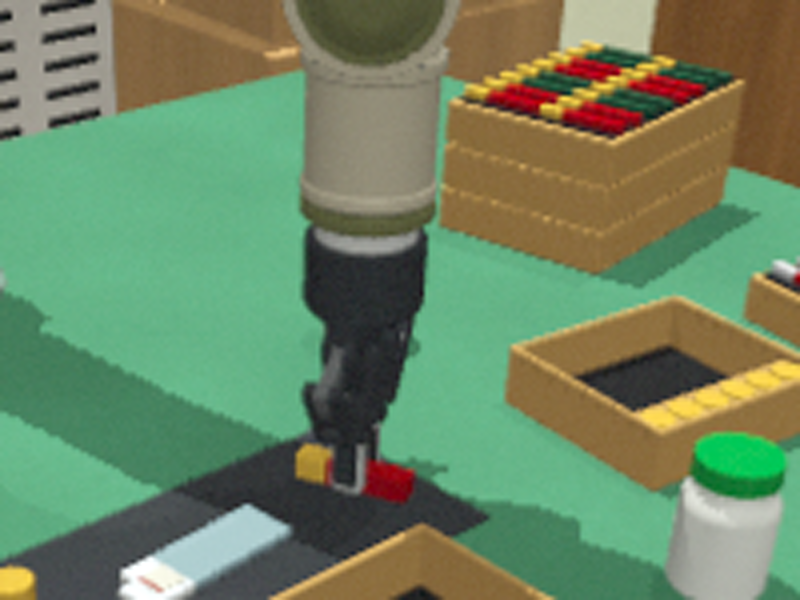

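Gripped: the opening is 17 mm, and the wrist view shows the stick between the pads. Lifting and carrying it to the stick box.

```bash
python3 -c "
from h import *
go(.664,-.0243,.12,0)"
```

```text
t 2.65 pos [0.5039 0.109  0.0319] phi 23.9 tilt [ 0.0008 -0.0002] F [-1.1  0.6  7.1] op 0.203 j [-14.  42.  -7. 127.  22.  12.  74.]
units [ 2.31 -2.2  -4.67] 2.99
```

Request:
move_arm(commands=[[0,-1.1,0,0],[0,-2.2,0,0],[0.8,-2.2,-0.8,1],[1.6,-2.2,-1.8,2],[2.3,-2.2,-2.8,3]])

```text
time: 3.15
ee_pos: [0.635, 0.0437, 0.1206]
eef_rot: [[1.0, 0.002, 0.005], [-0.005, 0.001, 1.0], [0.002, -1.0, 0.001]]
force: [0.9, -0.5, -0.8]
opening: 0.199
```

```bash
python3 -c "
from h import *
go(.664,-.0243,.12,0)"
```

```text
t 3.15 pos [0.635  0.0437 0.1206] phi -0.3 tilt [0.0017 0.0009] F [ 0.9 -0.5 -0.8] op 0.199 j [ -3.  38.  -9. 109.  10.  33.  71.]
units [ 0.73  0.01 -1.7 ] -0.04
```

Request:
move_arm(commands=[[0.4,0,-0.8,0],[0.65,0,-1.5,0],[0.65,0,-1.5,0],[0.65,0.6,-1.5,0],[0.65,1.2,-1.5,0]])

```text
time: 3.65
ee_pos: [0.6594, -0.016, 0.0715]
eef_rot: [[1.0, 0.002, 0.001], [-0.001, 0.0, 1.0], [0.002, -1.0, 0.0]]
force: [-0.7, 0.7, -0.7]
opening: 0.201
```

```bash
python3 -c "
from h import *
c=snap('wrist','w3')
go(.664,-.0243,.037,0)"
```

```text
t 3.7 pos [ 0.6571 -0.0157  0.0673] phi -0.0 tilt [-0.0041  0.0003] F [-1.1  0.4 -2.7] op 0.198 j [  2.  43.  -9. 108.  12.  30.  75.]
units [ 0.17  0.76 -0.22] -0.0
```

View pics/w3.png

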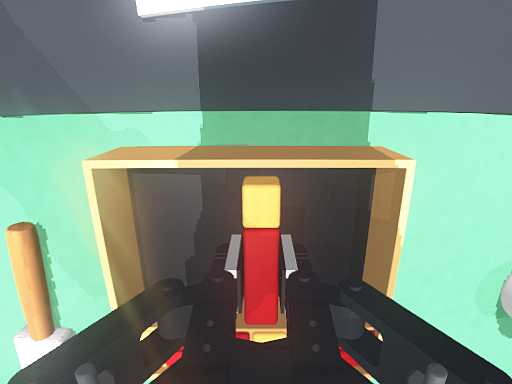

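Request:
move_arm(commands=[[0.08,0.3,-0.15,0],[0.08,0.7,-0.15,0],[0.08,0.74,-0.15,0]])

```text
time: 4.0
ee_pos: [0.6616, -0.0221, 0.0402]
eef_rot: [[1.0, -0.002, 0.001], [-0.001, -0.0, 1.0], [-0.002, -1.0, -0.0]]
force: [-0.0, -1.0, -0.2]
opening: 0.206
```

Request:
move_arm(commands=[[0,0,0,0],[0,0,0,0],[0,0,0,0],[0,0,0,0]], jaw=0.3)

```text
time: 4.4
ee_pos: [0.6627, -0.0218, 0.0424]
eef_rot: [[1.0, 0.001, 0.001], [-0.001, 0.0, 1.0], [0.001, -1.0, 0.0]]
force: [0.2, 0.2, 0.3]
opening: 0.695
```

Request:
move_arm(commands=[[0,-0.4,0,0],[0,-1.2,0,0],[0,-2.0,0,0],[0,-2.2,0,0]])

```text
time: 4.8
ee_pos: [0.6642, -0.0218, 0.1347]
eef_rot: [[1.0, 0.006, 0.001], [-0.001, 0.0, 1.0], [0.006, -1.0, 0.0]]
force: [-0.1, -0.4, -0.9]
opening: 0.701
```

```bash
python3 -c "
from h import *
c=snap('wrist','w4')
go(.4945,-.150,.12,0)"
```

```text
t 4.85 pos [ 0.664  -0.0219  0.1343] phi -0.1 tilt [0.0057 0.0001] F [-0.4  0.9  0.7] op 0.7 j [  4.  38. -10. 105.  11.  37.  77.]
units [-4.24  0.33 -3.21] -0.01
```

View pics/w4.png

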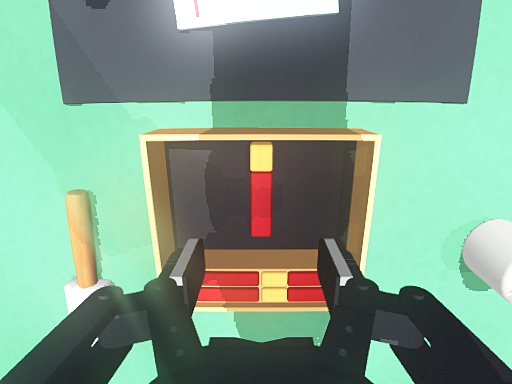

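The stick lies inside its box, at (262,145) to (262,235) in the wrist view. Now the cap.

Request:
move_arm(commands=[[-0.9,0.1,-0.7,0],[-1.8,0.2,-1.4,0],[-2.7,0.3,-2.1,0],[-3.6,0.3,-2.8,0],[-4.25,0.3,-3.25,0]], jaw=0)

```text
time: 5.35
ee_pos: [0.489, -0.1536, 0.1174]
eef_rot: [[1.0, -0.002, 0.003], [-0.003, -0.001, 1.0], [-0.002, -1.0, -0.001]]
force: [0.2, -0.5, -0.1]
opening: 1.0
```

Request:
move_arm(commands=[[0,0,0,0]])

```text
time: 5.45
ee_pos: [0.4873, -0.1548, 0.1175]
eef_rot: [[1.0, -0.005, 0.006], [-0.006, -0.001, 1.0], [-0.005, -1.0, -0.001]]
force: [0.2, 0.2, -0.3]
opening: 1.0
```

```bash
python3 -c "
from h import *
c=snap('wrist','w5')
go(.4945,-.150,.035,0)"
```

```text
t 5.5 pos [ 0.4902 -0.1533  0.1177] phi -0.2 tilt [-0.0018 -0.0004] F [0.5 0.3 0.3] op 1.005 j [ 18.  33. -10. 125.  14.  23.  86.]
units [0.11 2.07 0.08] -0.03
```

View pics/w5.png

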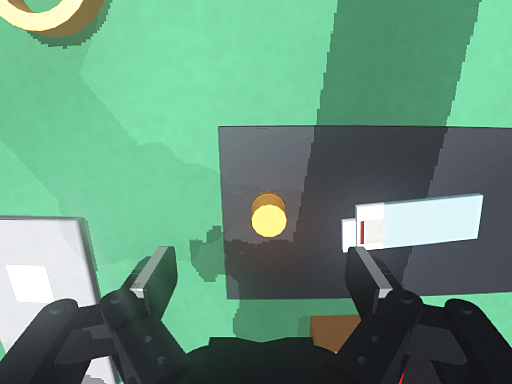

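Run:
```python
from h import *
c=load('w5')
cp=at(c,269,220.5,.037);print(cp)
crop('w5',330,180,170,80,4,'w5c')
go(cp[0]*.5+.24725,cp[1]*.5-.075,.035,0)
```

```text
[ 0.494  -0.1484  0.037 ]
t 5.5 pos [ 0.4902 -0.1533  0.1177] phi -0.2 tilt [-0.0018 -0.0004] F [0.5 0.3 0.3] op 1.005 j [ 18.  33. -10. 125.  14.  23.  86.]
units [0.1  2.07 0.1 ] -0.03
```

View pics/w5c.png

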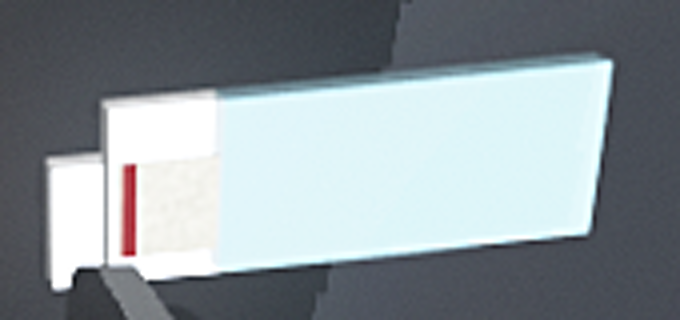

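The two views agree on the cap to within 2 mm. I'll part-close the jaws so they stay clear of the plate's end, then descend.

Request:
move_arm(commands=[[0.1,0,0.08,0],[0.1,0,0.08,0],[0.1,0.9,0.08,0],[0.1,1.7,0.08,0],[0.1,2.05,0.08,0]], jaw=0.4)

```text
time: 6.0
ee_pos: [0.4967, -0.1471, 0.0334]
eef_rot: [[1.0, -0.001, -0.002], [0.002, 0.001, 1.0], [-0.001, -1.0, 0.001]]
force: [-0.2, 0.1, 0.2]
opening: 0.603
```

Request:
move_arm(commands=[[0,0,0,0],[0,0,0,0],[0,0,0,0],[0,0,0,0]], jaw=1)

```text
time: 6.4
ee_pos: [0.4969, -0.1486, 0.0367]
eef_rot: [[1.0, 0.002, 0.001], [-0.001, -0.0, 1.0], [0.002, -1.0, -0.0]]
force: [-0.5, -0.1, -0.3]
opening: 0.292
```

```bash
python3 -c "
from h import *
c=snap('wrist','w6')
go(.553,.351,.14,-7.5)"
```

```text
t 6.45 pos [ 0.4968 -0.1487  0.0367] phi -0.0 tilt [ 0.0016 -0.0003] F [ 0.6  0.4 -0.7] op 0.293 j [ 14.  41.  -6. 127.  17.  13.  83.]
units [ 1.4  -2.58 12.49] 0.93
```

View pics/w6.png

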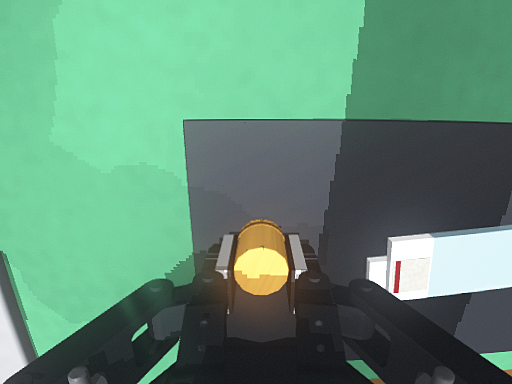

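Request:
move_arm(commands=[[0,-1.2,0,0],[0.1,-2.4,0.3,0],[0.3,-2.6,1.5,0],[0.4,-2.6,2.7,0],[0.6,-2.6,3.9,0]])

```text
time: 6.95
ee_pos: [0.5205, 0.0083, 0.1413]
eef_rot: [[1.0, 0.002, 0.003], [-0.003, 0.0, 1.0], [0.002, -1.0, 0.0]]
force: [1.4, 0.1, 0.1]
opening: 0.288
```

Request:
move_arm(commands=[[0.1,0,1.2,0],[0.2,0,2.4,0],[0.3,0,3.6,0],[0.4,0,4.8,0.5],[0.5,0,6.0,0.9]])

```text
time: 7.45
ee_pos: [0.5405, 0.2493, 0.1405]
eef_rot: [[0.992, 0.001, 0.129], [-0.129, 0.0, 0.992], [0.001, -1.0, 0.001]]
force: [0.3, 0.8, 0.9]
opening: 0.293
```

```bash
python3 -c "
from h import *
go(.552,.351,.12,-7.4)"
```

```text
t 7.45 pos [0.5405 0.2493 0.1405] phi -7.4 tilt [0.0008 0.0006] F [0.3 0.8 0.9] op 0.293 j [-26.  34.  -6. 114.   6.  32.  46.]
units [-0.04  0.51  2.56] -0.0
```

Request:
move_arm(commands=[[0,0,1.2,0],[0,0.2,2.1,0],[0,0.5,2.25,0],[0,0.5,2.25,0],[0,0.5,2.25,0]])

```text
time: 7.95
ee_pos: [0.5518, 0.3348, 0.1197]
eef_rot: [[0.992, -0.001, 0.127], [-0.127, -0.002, 0.992], [-0.0, -1.0, -0.002]]
force: [-0.8, 0.1, 0.4]
opening: 0.293
```

```bash
python3 -c "
from h import *
c=snap('wrist','w7')
go(.552,.351,.043,-7.4)"
```

```text
t 8.0 pos [0.5522 0.3346 0.1201] phi -7.4 tilt [ 0.     -0.0013] F [ 0.3 -0.1  0.2] op 0.294 j [-33.  38.  -5. 108.   6.  34.  41.]
units [-0.06  1.93  0.41] 0.01
```

View pics/w7.png

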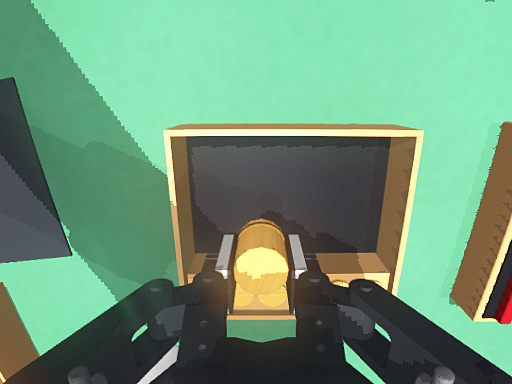

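Run:
```python
from h import *
c=load('w7')
for p in [(.552,.351,.004),(.552,.335,.004),(.6542,.4267,.045),(.6332,.2525,.045),(.4847,.2715,.045),(.5081,.4458,.045)]: print(proj(c,p).round(0))
for u,v in [(165,131),(422,131)]: print(at(c,u,v,.045))
```

```text
[280. 194.]
[261. 196.]
[388. 317.]
[172. 319.]
[150. 130.]
[420. 133.]
[0.4866 0.2812 0.045 ]
[0.5071 0.4473 0.045 ]
```

Request:
move_arm(commands=[[-0.05,0.5,0.4,0],[-0.05,1.2,0.4,0],[-0.05,1.85,0.4,0],[-0.05,1.9,0.4,0]])

```text
time: 8.4
ee_pos: [0.5511, 0.3501, 0.0417]
eef_rot: [[0.992, -0.003, 0.128], [-0.128, -0.003, 0.992], [-0.003, -1.0, -0.004]]
force: [-0.6, -0.5, 0.3]
opening: 0.29
```

Request:
move_arm(commands=[[0,0,0,0],[0,0,0,0],[0,0,0,0],[0,0,0,0]], jaw=0.3)

```text
time: 8.8
ee_pos: [0.5525, 0.353, 0.045]
eef_rot: [[0.992, 0.002, 0.126], [-0.126, 0.001, 0.992], [0.001, -1.0, 0.001]]
force: [-0.7, -0.4, -0.9]
opening: 0.697
```

Request:
move_arm(commands=[[0,-0.3,0,0],[0,-1.0,0,0],[0,-2.0,0,0],[0,-2.5,0,0],[0,-2.5,0,0]])

```text
time: 9.3
ee_pos: [0.5534, 0.3539, 0.1483]
eef_rot: [[0.992, 0.005, 0.126], [-0.126, 0.004, 0.992], [0.005, -1.0, 0.004]]
force: [0.1, 0.2, -0.0]
opening: 0.7
```

```bash
python3 -c "
from h import *
c=snap('wrist','w8')
go(.51,-.022,.14,-85)"
```

```text
t 9.35 pos [0.5527 0.3533 0.1464] phi -7.2 tilt [0.0029 0.0026] F [-0.3  0.7  0.1] op 0.696 j [-34.  37.  -5. 106.   5.  37.  40.]
units [ 0.12  0.13 -9.44] 9.72
```

View pics/w8.png

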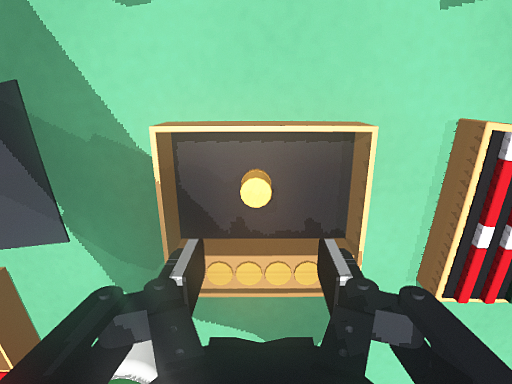

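The cap stands in the middle of its box, at (256,190). Next is the plate, turning to a heading of about -85°.

Request:
move_arm(commands=[[0,0,-1.2,1],[0,0,-2.4,2],[0,0,-3.6,3],[0.1,0,-4.8,4],[0.1,0.1,-6.0,5]], jaw=0)

```text
time: 9.85
ee_pos: [0.5253, 0.1124, 0.1396]
eef_rot: [[0.675, 0.0, 0.738], [-0.738, -0.0, 0.675], [0.0, -1.0, -0.0]]
force: [0.7, -0.3, -0.7]
opening: 0.998
```

```bash
python3 -c "
from h import *
go(.51,-.022,.14,-85)"
```

```text
t 9.85 pos [0.5253 0.1124 0.1396] phi -47.6 tilt [ 0.0004 -0.    ] F [ 0.7 -0.3 -0.7] op 0.998 j [-21.  31.   4. 122.  -4.  27.  29.]
units [ 2.22 -0.01 -2.55] 4.68
```

Request:
move_arm(commands=[[0.5,0,-0.6,1],[1,0,-1.2,2],[1.5,0,-1.8,3],[2,0,-2.2,4],[2.1,0,-2.4,4.6]])

```text
time: 10.35
ee_pos: [0.5119, -0.0156, 0.1394]
eef_rot: [[0.095, -0.001, 0.995], [-0.995, -0.001, 0.095], [0.001, -1.0, -0.001]]
force: [-0.1, 0.5, 0.5]
opening: 1.0
```

Request:
move_arm(commands=[[0,0,0,0],[0,0,0,0]])

```text
time: 10.55
ee_pos: [0.5119, -0.0121, 0.1394]
eef_rot: [[0.107, -0.001, 0.994], [-0.994, 0.0, 0.107], [-0.0, -1.0, -0.001]]
force: [-0.8, -0.3, 0.2]
opening: 1.0
```

```bash
python3 -c "
from h import *
c=snap('wrist','w9')
go(.51,-.025,.10,-85)"
```

```text
t 10.6 pos [ 0.5121 -0.0117  0.1394] phi -83.8 tilt [-0.0003 -0.0006] F [ 0.1 -0.3 -0.8] op 1.0 j [-13.  31.  12. 126. -15.  25.  16.]
units [ 0.33  0.99 -0.09] 0.15
```

View pics/w9.png

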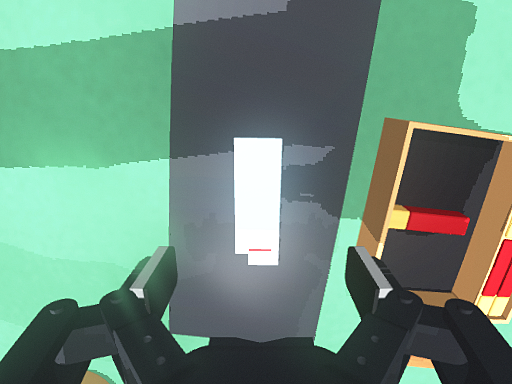

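The plate's clear end is at (234..282,138). The notched frosted end is at the bottom: corner (279,265), notch at lower left.

Run:
```python
from h import *
c=load('w9')
crop('w9',215,125,90,150,4,'w9c')
a=at(c,234,138,.009);b=at(c,282,138.5,.009);d=at(c,279,265,.009);e=at(c,235,254,.009)
print(a,b,d,e,np.linalg.norm(a-b),np.linalg.norm(b-d))
print('head',np.degrees(np.arctan2(*(d-b)[1::-1])), 'centre',(a+d)/2+ (b-a)*0, 'c2',(a+b)/2+(d-b)/2)
```

```text
[0.4851 0.032  0.009 ] [0.5249 0.0359 0.009 ] [ 0.5377 -0.0838  0.009 ] [ 0.4948 -0.0765  0.009 ] 0.039990623901109676 0.12038243227315187
head -83.89632742046659 centre [ 0.5114 -0.0259  0.009 ] c2 [ 0.5114 -0.0259  0.009 ]
```

View pics/w9c.png

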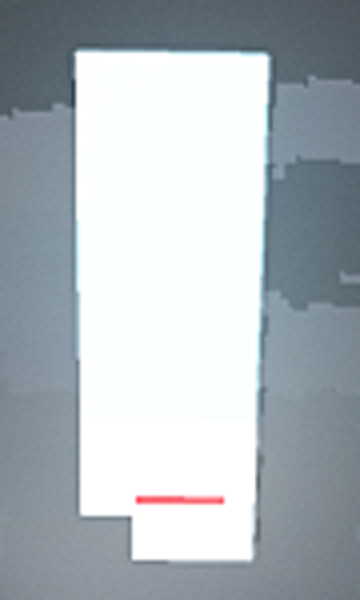

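```bash
python3 -c "
from h import *
go(.5112,-.025,.031,-84.4)"
```

```text
t 10.6 pos [ 0.5121 -0.0117  0.1394] phi -83.8 tilt [-0.0003 -0.0006] F [ 0.1 -0.3 -0.8] op 1.0 j [-13.  31.  12. 126. -15.  25.  16.]
units [ 0.33  2.71 -0.06] 0.07
```

Request:
move_arm(commands=[[0.33,0.6,-0.05,0.08],[0.33,1.4,-0.05,0.08],[0.33,2.2,-0.05,0.08],[0.33,2.5,-0.05,0.08],[0.33,2.5,-0.05,0.08]], jaw=0.3)

```text
time: 11.1
ee_pos: [0.5108, -0.0253, 0.0384]
eef_rot: [[0.094, -0.003, 0.996], [-0.996, 0.0, 0.095], [-0.001, -1.0, -0.003]]
force: [0.8, -0.5, 1.8]
opening: 0.7
```

```bash
python3 -c "
from h import *
c=snap('wrist','w10');c=snap('scene','s10')
crop('s10',150,90,150,120,5,'s10c')
go(.5112,-.025,.031,-84.4)"
```

```text
t 11.2 pos [ 0.5118 -0.0256  0.0403] phi -84.6 tilt [-0.0002  0.0001] F [-0.1  1.   1.2] op 0.701 j [ -7.  41.   5. 128. -18.  12.  20.]
units [-0.02  0.23 -0.01] -0.03
```

View pics/w10.png

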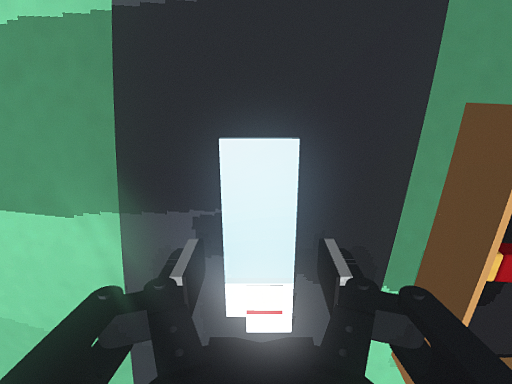

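View pics/s10c.png

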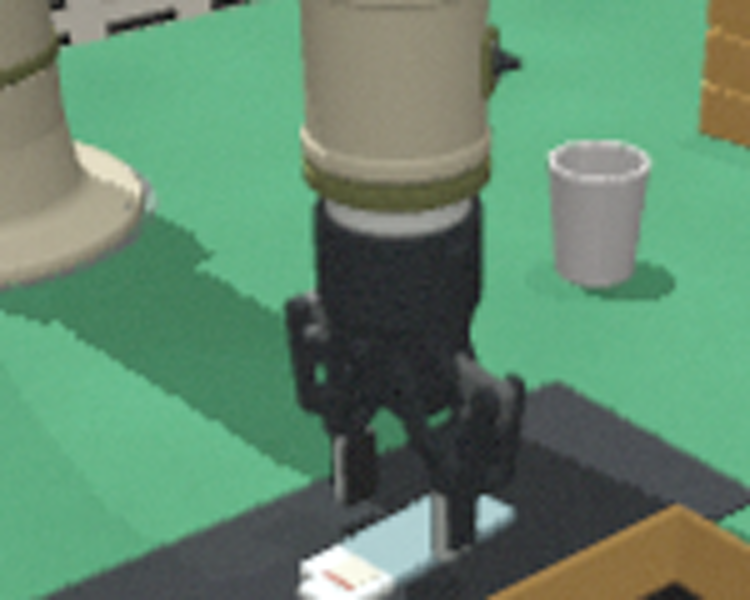

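Request:
move_arm(commands=[[0,0.15,0,0],[0,0.25,0,0],[0,0.25,0,0]], jaw=0.45)

```text
time: 11.5
ee_pos: [0.5117, -0.0258, 0.0299]
eef_rot: [[0.093, 0.0, 0.996], [-0.996, 0.0, 0.093], [-0.0, -1.0, 0.0]]
force: [-0.0, 0.8, -0.2]
opening: 0.549
```

```bash
python3 -c "
from h import *
go(.5112,-.025,.031,-84.4)"
```

```text
t 11.5 pos [ 0.5117 -0.0258  0.0299] phi -84.7 tilt [-0.      0.0005] F [-0.   0.8 -0.2] op 0.549 j [ -7.  42.   5. 128. -18.  10.  20.]
units [-0.02 -0.03 -0.01] -0.03
```

Request:
move_arm(commands=[[0,0.04,0,0],[0,0.07,0,0],[0,0.07,0,0]])

```text
time: 11.8
ee_pos: [0.5116, -0.026, 0.0269]
eef_rot: [[0.093, -0.0, 0.996], [-0.996, -0.0, 0.093], [0.0, -1.0, -0.0]]
force: [-0.5, 0.2, 1.2]
opening: 0.551
```

```bash
python3 -c "
from h import *
c=snap('scene','s11')
crop('s11',190,140,100,75,8,'s11c')
go(.5112,-.025,.031,-84.4)"
```

```text
t 11.85 pos [ 0.5115 -0.026   0.0269] phi -84.7 tilt [ 0.     -0.0001] F [-0.4 -0.2  0.5] op 0.55 j [ -7.  42.   5. 128. -18.  10.  20.]
units [-0.02 -0.1  -0.01] -0.04
```

View pics/s11c.png

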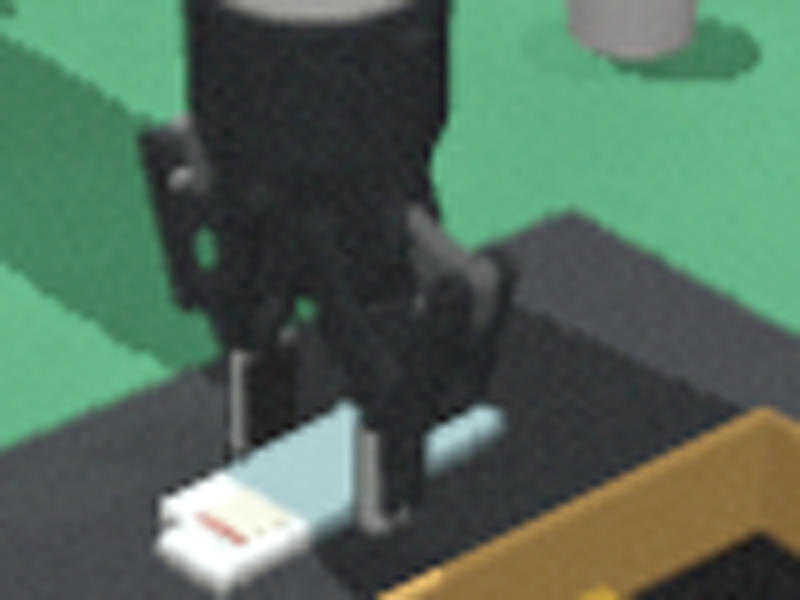

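The pads straddle the plate and the tips are below its top face. Closing.

Request:
move_arm(commands=[[0,0,0,0],[0,0,0,0],[0,0,0,0],[0,0,0,0]], jaw=1, grip_force=40)

```text
time: 12.25
ee_pos: [0.5116, -0.026, 0.0272]
eef_rot: [[0.093, 0.0, 0.996], [-0.996, 0.0, 0.093], [-0.0, -1.0, 0.0]]
force: [0.1, -0.6, 5.6]
opening: 0.45
```

Request:
move_arm(commands=[[0,-0.15,0,0],[0,-0.4,0,0],[0,-0.8,0,0],[0,-1.0,0,0],[0,-1.0,0,0]])

```text
time: 12.75
ee_pos: [0.5122, -0.0259, 0.0683]
eef_rot: [[0.093, 0.002, 0.996], [-0.996, -0.0, 0.093], [0.0, -1.0, 0.002]]
force: [0.3, 0.4, -0.8]
opening: 0.45
```

```bash
python3 -c "
from h import *
c=snap('scene','s12');c=snap('wrist','w12')
crop('s12',170,120,120,90,6,'s12c')
go(.5112,-.025,.12,-84.4)"
```

```text
t 12.85 pos [ 0.5117 -0.0258  0.0672] phi -84.7 tilt [0.0001 0.0007] F [-0.1  0.7 -0.6] op 0.453 j [ -8.  38.   7. 128. -17.  15.  19.]
units [-0.02 -1.32 -0.01] -0.03
```

View pics/s12c.png

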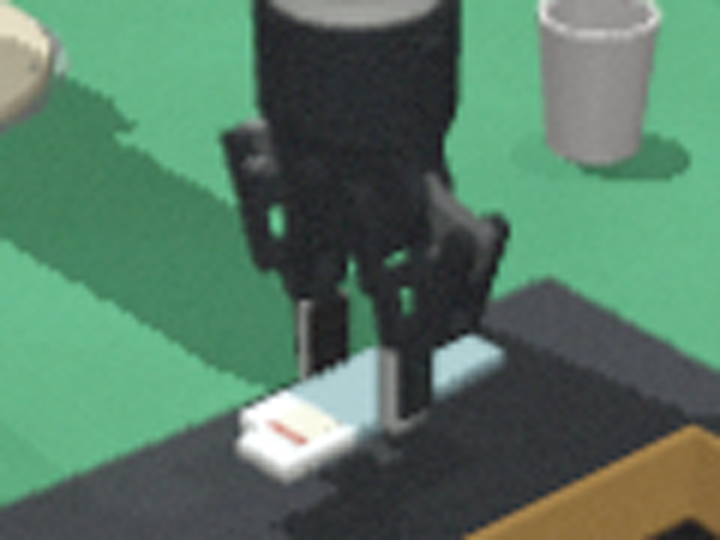

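View pics/w12.png

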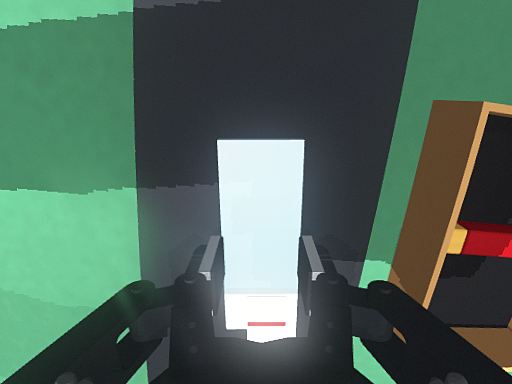

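The plate is lifted level (opening 0.45, about 38 mm). Carrying it to the reader while turning by +84°.

```bash
python3 -c "
from h import *
go(.527,-.373,.13,-.8)"
```

```text
t 12.85 pos [ 0.5117 -0.0258  0.0672] phi -84.7 tilt [0.0001 0.0007] F [-0.1  0.7 -0.6] op 0.453 j [ -8.  38.   7. 128. -17.  15.  19.]
units [ 8.68 -1.57 -0.43] -10.48
```

Request:
move_arm(commands=[[0.6,-0.8,0,-0.9],[1.5,-1.4,0,-1.8],[2.4,-1.6,0,-2.7],[3.3,-1.6,0,-3.6],[4.2,-1.6,0.1,-4.5]])

```text
time: 13.35
ee_pos: [0.5307, -0.1942, 0.1308]
eef_rot: [[0.664, -0.0, 0.748], [-0.748, 0.0, 0.664], [-0.0, -1.0, -0.0]]
force: [0.8, -0.5, -0.9]
opening: 0.452
```

```bash
python3 -c "
from h import *
go(.527,-.373,.13,-.8)"
```

```text
t 13.35 pos [ 0.5307 -0.1942  0.1308] phi -48.4 tilt [-0.0004 -0.0002] F [ 0.8 -0.5 -0.9] op 0.452 j [ 15.  33.  -1. 119.   1.  28.  55.]
units [ 3.28  0.02 -3.04] -5.95
```

Request:
move_arm(commands=[[0.7,0,-0.6,-0.9],[1.3,0,-1.2,-1.8],[1.9,0,-1.8,-2.7],[2.5,0,-2.4,-3.6],[3.1,0,-2.9,-4.5]])

```text
time: 13.85
ee_pos: [0.5248, -0.3643, 0.13]
eef_rot: [[0.977, -0.001, 0.215], [-0.215, 0.001, 0.977], [-0.001, -1.0, 0.001]]
force: [-0.8, 0.7, -0.9]
opening: 0.45
```

```bash
python3 -c "
from h import *
go(.527,-.373,.13,-.8)"
```

```text
t 13.85 pos [ 0.5248 -0.3643  0.13  ] phi -12.4 tilt [-0.0014  0.0005] F [-0.8  0.7 -0.9] op 0.45 j [ 38.  38. -13. 108.  13.  35.  94.]
units [ 0.1 -0.  -0.2] -1.46
```

Request:
move_arm(commands=[[0,0,-0.1,-0.7],[0.05,0,-0.15,-1.4],[0.05,0,-0.15,-1.45],[0.05,0,-0.15,-1.45],[0.05,0,-0.15,-1.45]])

```text
time: 14.35
ee_pos: [0.5265, -0.3683, 0.1306]
eef_rot: [[1.0, -0.0, 0.02], [-0.02, 0.001, 1.0], [-0.0, -1.0, 0.001]]
force: [-0.1, 0.4, -0.8]
opening: 0.449
```

```bash
python3 -c "
from h import *
c=snap('top','t13');c=snap('scene','s13');c=snap('wrist','w13')
crop('t13',365,90,110,140,4,'t13c')
go(.527,-.373,.093,-.8)"
```

```text
t 14.5 pos [ 0.5267 -0.3684  0.131 ] phi -1.1 tilt [-0.0001 -0.    ] F [ 0.1 -0.3 -0.4] op 0.445 j [ 40.  38. -16. 108.  17.  36. 103.]
units [ 0.01  0.95 -0.12] -0.04
```

View pics/t13c.png

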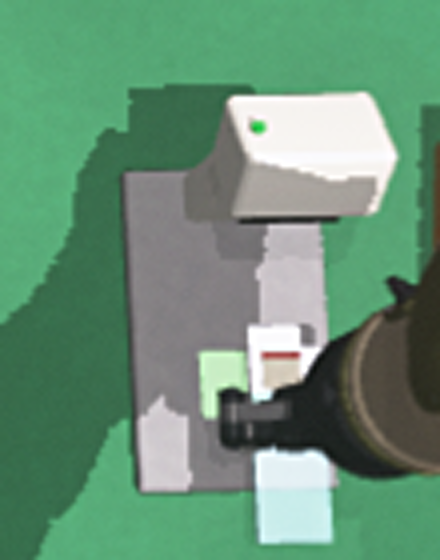

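View pics/s13.png

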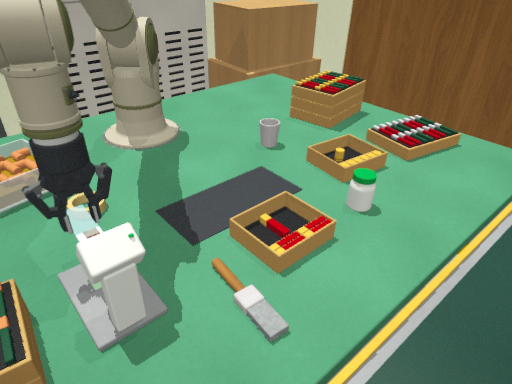

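View pics/w13.png

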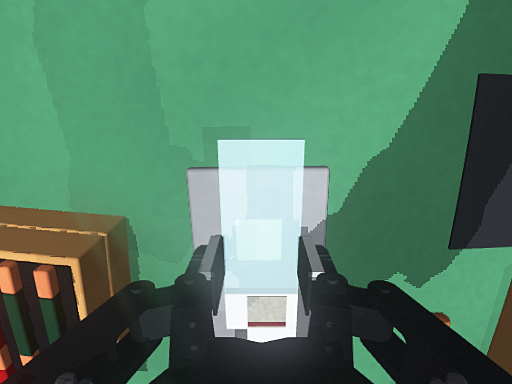

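The notch is on the right (-y) and the frosted end points at the post. Both boxes still hold their items. Lowering to the reading height.

Request:
move_arm(commands=[[0,0.3,-0.1,0],[0,0.6,-0.1,0],[0,0.9,-0.1,0],[0,0.95,-0.1,0],[0,0.95,-0.1,0]])

```text
time: 15.0
ee_pos: [0.5261, -0.3725, 0.0919]
eef_rot: [[1.0, -0.001, 0.019], [-0.019, 0.001, 1.0], [-0.001, -1.0, 0.001]]
force: [0.5, -0.3, -0.7]
opening: 0.452
```

Request:
move_arm(commands=[[0,0,0,0],[0,0,0,0],[0,0,0,0],[0,0,0,0],[0,0,0,0]])

```text
time: 15.5
ee_pos: [0.5265, -0.373, 0.0932]
eef_rot: [[1.0, 0.0, 0.019], [-0.019, -0.0, 1.0], [0.0, -1.0, -0.0]]
force: [-0.1, 0.9, -0.8]
opening: 0.451
```

```bash
python3 -c "
from h import *
c=snap('top','t14');c=snap('scene','s14')
crop('t14',390,150,80,80,7,'t14c');crop('s14',20,170,160,120,5,'s14c')
go(.527,-.373,.093,-.8)"
```

```text
t 15.6 pos [ 0.5265 -0.3729  0.0931] phi -1.1 tilt [ 0.0002 -0.0001] F [0.3 0.8 0. ] op 0.451 j [ 40.  41. -15. 109.  18.  33. 102.]
units [ 0.01  0.   -0.  ] -0.04
```

View pics/t14c.png

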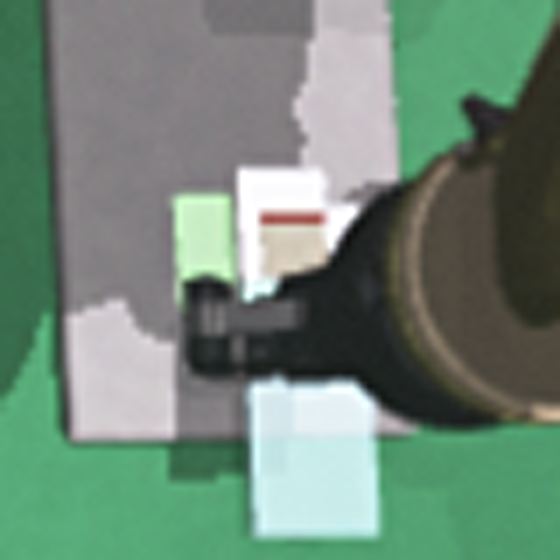

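View pics/s14c.png

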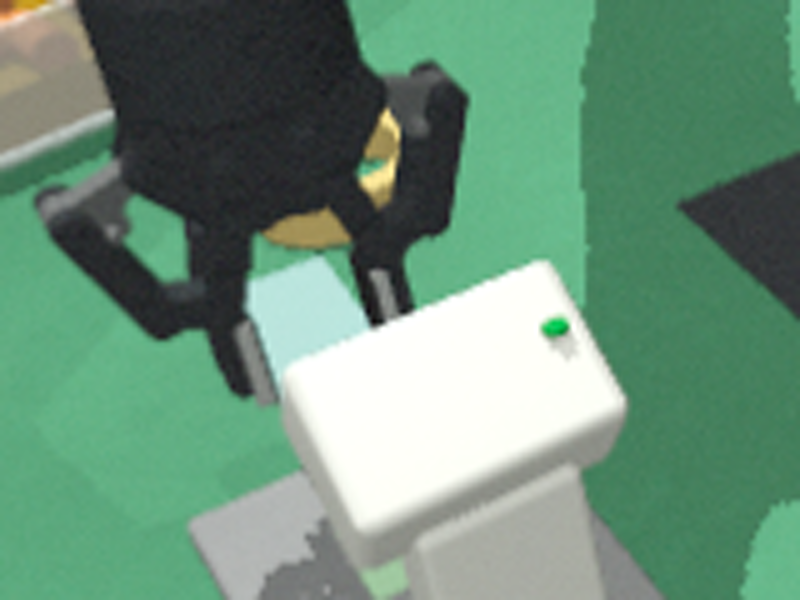

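Run:
```python
from h import *
c=load('t14'); f=lambda a,b:at(c,390+(a+.5)/7-.5,150+(b+.5)/7-.5,.075)
a,b,d=f(237,168),f(253,538),f(379,538); print(a,b,d,np.linalg.norm(a-b),np.linalg.norm(b-d))
u=(a-b)/np.linalg.norm(a-b); ce=(b+d)/2; print('clear',ce,'label',ce+.102*u,'head',np.degrees(np.arctan2(u[1],u[0])))
s=arm.state();print(abs(s['joint_vel']).max(),s['opening'],s['time'])
```

```text
[ 0.5885 -0.3554  0.075 ] [ 0.4666 -0.3523  0.075 ] [ 0.4654 -0.3931  0.075 ] 0.12193941118440749 0.04081764324406788
clear [ 0.466  -0.3727  0.075 ] label [ 0.56796703 -0.37529309  0.075     ] head -1.456756701380446
0.08664994325679208 0.45105344105682826 15.6
```

The label middle measures (0.568, -0.375) against the square's (0.569, -0.3735), about 2 mm off. The clear end is 103 mm in front of it and the arm is still. Handing in.

```bash
python3 -c "
from h import *
print(arm.hand_in())
go(.527,-.373,.093,-.8)"
```

```text
the job is handed in; nothing more can be done
None
the job is handed in; nothing more can be done
```

I put the gold cap and the red stick in their boxes and let go. I then gripped the plate across its middle and handed in at 15.6 s, still holding it over the reader; `hand_in` gave no verdict.

My last checks before handing in:

| Check | Measured | Required |
|---|---|---|
| Frosted end's middle from the square's centre | about 2 mm (top view) | under 20 mm |
| Height above the square | about 60 mm, worked out from the tool height and the grasp | 30–90 mm |
| Clear end in front of the square | about 103 mm | at least 70 mm |
| Clear end off the centre line | about 2 mm | under 35 mm |
| Plate heading against the post direction | within about 1° | straight |
| Arm motion | joint speeds under 0.1°/s | steady |

- **Label end:** the notch sat on the -y side, so the frosted end does point at the post with the label face up.
- **Grip:** the jaws read an opening of about 38 mm on the 40 mm plate, with a grip force of 40 N set. I had no direct reading of the contact force between fingers and plate.
- **Clearance:** the wrist force stayed within about 1 N, so I saw no sign of the plate touching the reader.
- **Boxes:** the scene picture taken just before the final lowering showed the cap and the stick lying in their boxes.
- **Bystanders:** the cup, jar, brush and tape roll looked unmoved in the pictures, but I did not measure their positions.

No check failed. The only disagreements were between camera views, about 2–4 mm on object positions, well inside the tolerances.

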